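# Push the row of screw tins into its bay

## Task

Three metal screw tins stand in a row in front of the open end of the three-sided wooden bay on the workbench. Push the whole row along the bench into the bay as one block, keeping the tins together, in line and upright and lifting none, until the first stands against the back batten and the last is level with the open end. The fourth tin of the same kind, which stands apart at the side, does not belong to the row.

Things in the scene. Friction and masses are not known exactly. Their poses are not given: they have to be found in the camera images.
- bay: fixed bay of 18 mm thick, 30 mm high plywood battens: two sides 120 mm long and 86 mm apart (10 mm play each side of a tin), a back batten, no floor, one end open. Origin on the bench at the inner face of the back batten, midway between the sides; x points from the open end (x = -120 mm) to the back batten, the way to push; y across, z up. Three tins home fill its length, the last level with the open end.
- tin_bolt: lidded sheet-metal screw tin with a bolt on its lid, one of the row of three: box 40 (x) by 66 (y) by 45 mm tall, about 0.25 kg. Origin at the centre of its underside, z up, x along the row, within 5 degrees of the bay's x. The tins stand 2 to 4 mm apart, broad sides facing, in any order; the row's front is 10 to 40 mm outside the bay's open end, its line within 11 mm of the bay's middle line.
- tin_nut: like tin_bolt in size, weight, origin and axes, but with a nut on its lid.
- tin_washer: like tin_bolt, but with a washer on its lid. Nearby loose things: jar and spare tin on the bay's -y side, hammer on its +y side, round can behind the back batten; 100 mm on either side of the bay's middle line is free of them, from the row to the back batten.
There are look-alikes about, which are no part of the job. What is shaped like the tin_bolt but purple or turquoise is not meant.

How it is judged:
By the outcome, as a careful person would: the job done as asked, in the order asked, and still so for the second after the job is handed in, with the robot touching nothing.
It also fails if it takes over 38 s, if anything falls off the work surface, if the arm or the gripper's body presses on something with over 40 N, if the wrist force passes 120 N, or if a joint passes its speed limit or range.

## Robot

A 7-joint arm with a two-finger parallel gripper is mounted at the origin on the work surface. World frame = base frame: x ahead of the robot, y to its left, z up, the work surface at z = 0. Lengths are in m, angles in rad, forces in N, time in s.
With the tool pointing down it reaches from about 0.425 to 0.875 m from the base axis. Payload 8.4 kg.
Tool frame: the origin (TCP) lies at the very end of the fingers, on their centre line; the grasp point (between the pads) lies 19 mm behind it; z points along the fingers, y is the line along which they close (so a half turn about z gives the same grasp; the last joint's range is limited). The gripper opens to 87 mm and grips with 3 to 60 N. Pads are 19 mm wide; open, the fingers measure 117 mm over their backs; the gripper's body (75 mm by 190 mm) begins 51 mm behind the grasp point.
Start: joints at [-1.331, 0.333, 0.04, 1.465, -0.013, 1.343, -0.059], TCP at [0.216, 0.613, 0.202] pointing down, gripper open.
Joint ranges: [-2.58, 2.58], [-0.38, 2.09], [-1.3, 1.39], [0.25, 2.4], [-1.5, 4.64], [0.08, 2.09], [-2.65, 2.65]. Speed limits (rad/s): [2.22, 2.22, 2.79, 2.79, 3.14, 3.14, 3.14].

## Interface

Orientations are given as a rotation vector (axis times angle).
In Python, from station import arm gives the robot as it stands.
- The arm moves only by the tool play_rows, never from a script. Its argument "motion" is a list of rows, each an object of numbers: "dx", "dy", "dz": the shift along the world's x, y, z as a fraction of full scale; "ax", "ay", "az": the turn, a rotation vector about the world's x, y, z as a fraction of full scale; "grip": the closure, from 0 (fully open) to 1 (shut). In form: [{"dx": .., "dy": .., "dz": .., "ax": .., "ay": .., "az": .., "grip": ..}, ...]. A call has 1 to 10 rows; each row shifts and turns the commanded pose from where the row before left it; what a row does not reach is not made up. Full scale, the value 1, is 0.25 m for a shift and 0.08 rad for a turn. A row lasts 1/12 s, in which the tool goes at most 41.7 mm and 7.16 degrees, less where a joint would pass 70% of its speed; a pose out of reach is approached as far as the arm can. A call with a number of a shift or a turn outside -1 to 1 is refused whole. A call with a gripper value outside its range is refused whole. The fingers move at their own pace and stop on an object; the grip force is fixed at half the most. Time passes only in rows, so rows that do not move let the fingers close. It gives the time, the measured TCP pose, the force, the opening and the grip force at its end, in the units of the state.
- arm.read_state(): the state, without advancing time (a new reading comes with each control period).
- arm.read_camera(name): name is "scene" or "top" or "wrist"; returns (picture, depth): 400x640x3 uint8, red, green, blue; 400x640 float32, m along the optical axis (not along the pixel's ray), 0 where there is no reading.
- arm.camera_model(name): a dict with "camera_matrix" (3x3 intrinsics, pixels), "eye" and "attitude" of the camera in the world. Camera axes: x right, y down, z forward; pixel columns grow to the right and rows downward; lengths in m; the calibration is good to about 2 mm. A picture is of the moment at which its call begins: read the wrist's pose just before it. camera_model takes no time and is no camera call; for the wrist camera it gives the pose at the moment of the call.
- arm.close_job(): hands the job in; it is judged then, once.
The state is a dict: "time_s": time; "joints": joint angles; "qd": joint speeds; "joint_efforts": joint torques, N m; "ee_pos": TCP position; "orientation": TCP orientation; "wrist_force": force on the tool from outside, world axes, zero at the start; "wrist_torque": the same for the moment, N m; "grip_width": opening from 0.0 (shut) to 1.0 (fully open); "gripper_force": force on a finger pad.
Only numpy, scipy, OpenCV 4.12 (cv2) and the standard library are available. Lean on these libraries where they do the work, as an engineer would, in place of code of your own. Each camera call takes 0.05 s, during which the arm holds its last target. There are 200 camera calls.

## Working session

There is one attempt and no reset: what is moved stays moved. The work goes in short steps, Python scripts to look and compute and a tool call to move; the robot and the scene stay as the last step left them, time stands still between calls to the robot, and variables do not carry over. Pictures are saved under pics/ and viewed, at most 10 in all, crops included, and the job is handed in when it is done.

Besides the shell and the picture viewer there is one more tool, called after "Request:" as name(argument=value, ...) on one line, values as JSON. play_rows: Moves the arm, as the interface text tells. Shift numbers are shares of 0.25 m and turn numbers shares of 0.08 rad, none past 1 either way. Its arguments: {"type":"object","properties":{"motion":{"type":"array","items":{"type":"object","properties":{"dx":{"type":"number"},"dy":{"type":"number"},"dz":{"type":"number"},"ax":{"type":"number"},"ay":{"type":"number"},"az":{"type":"number"},"grip":{"type":"number"}}}}},"required":["motion"]}

```bash
mkdir -p pics
cat > h.py <<'E'
import numpy as np, cv2
from station import arm
def snap(n,f):
    m=arm.camera_model(n); p,d=arm.read_camera(n)
    cv2.imwrite('pics/'+f+'.png',cv2.cvtColor(p,cv2.COLOR_RGB2BGR)); np.savez('pics/'+f,p=p,d=d,K=m['camera_matrix'],e=m['eye'],a=m['attitude'])
    return p,d,m
E
python3 - <<'E'
from h import *
for n in('top','scene'):
    p,d,m=snap(n,n+'0'); print(n,m,(d>0).mean())
print(arm.read_state())
E
```

```text
top {'camera_matrix': array([[390.75747437,   0.        , 323.36644501],
       [  0.        , 390.75747437, 207.0673188 ],
       [  0.        ,   0.        ,   1.        ]]), 'eye': array([ 0.43853261, -0.01819534,  0.75132036]), 'attitude': array([-2.20315328,  2.00607707, -0.21079281])} 0.99609375
scene {'camera_matrix': array([[450.74938389,   0.        , 321.5135287 ],
       [  0.        , 450.74938389, 197.8335173 ],
       [  0.        ,   0.        ,   1.        ]]), 'eye': array([ 1.10682585, -0.38104771,  0.63554977]), 'attitude': array([-2.09390134, -1.10935635,  0.46096159])} 0.99592578125
{'time_s': 0.1, 'joints': array([-1.3312102 ,  0.33381329,  0.03987721,  1.46614947, -0.01339507,
        1.34328993, -0.05850653]), 'qd': array([-6.75041599e-04,  1.39380741e-03, -3.70183220e-05, -2.99081399e-03,
       -1.01799279e-03, -9.36885364e-04, -1.61309125e-03]), 'joint_efforts': array([ 4.69118400e-03, -6.57803822e+01,  1.34016227e+00, -4.04713690e+01,
       -5.97671955e-02,  4.07650159e-02,  9.06545051e-05]), 'ee_pos': array([0.21590757, 0.61263434, 0.20138203]), 'orientation': array([-5.29636942e-01, -3.09648524e+00,  2.17914276e-03]), 'wrist_force': array([-0.19437225,  0.4630376 ,  0.52636188]), 'wrist_torque': array([ 0.0322923 , -0.01374247, -0.00470102]), 'gripper_force': 0.0, 'grip_width': 1.001510284911199}
```

View pics/top0.png

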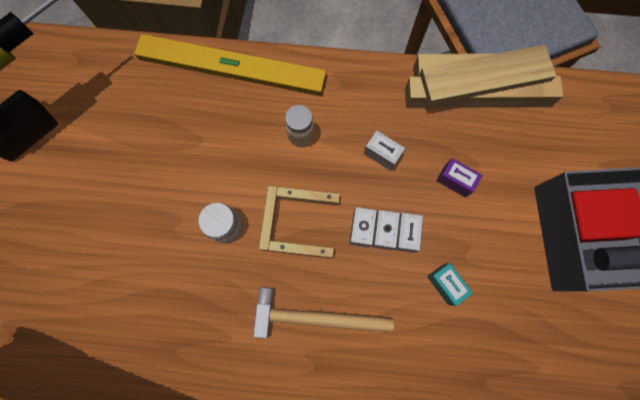

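View pics/scene0.png

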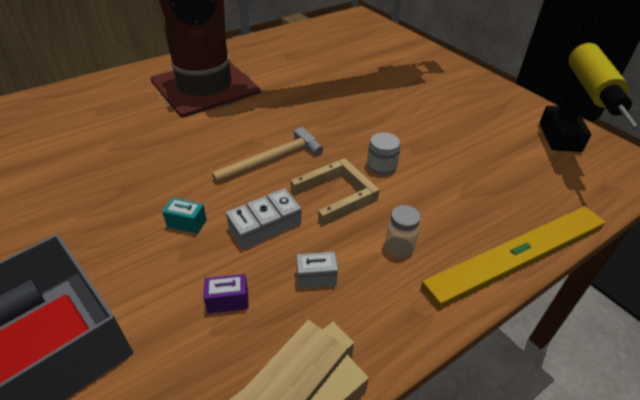

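The top view shows the bay open to the right: back batten at about (268,218), sides ending at (338,198) and (333,253). The row is washer (364,228), nut (387,230) and bolt (411,232). Other tins are the grey spare at (385,149), the purple one at (462,176) and the turquoise one at (452,285). The row of three touching neighbours in front of the bay is the one meant, because the spare stands apart and the coloured ones are look-alikes.

```bash
cat >> h.py <<'E'
from scipy.spatial.transform import Rotation as R
def toplane(uv,z,K,e,a):
    uv=np.atleast_2d(uv).astype(float); r=np.c_[uv,np.ones(len(uv))]@np.linalg.inv(K).T@R.from_rotvec(a).as_matrix().T
    return e+r*((z-e[2])/r[:,2])[:,None]
def cloud(d,K,e,a):
    v,u=np.indices(d.shape); q=np.stack([(u-K[0,2])/K[0,0]*d,(v-K[1,2])/K[1,1]*d,d],-1)
    return q@R.from_rotvec(a).as_matrix().T+e
def rectm(P): # metric min-area rectangle, mm
    return cv2.minAreaRect((P[:,:2]*1000).astype(np.float32))
E
python3 - <<'E'
from h import *
f=np.load('pics/top0.npz'); p,d,K,e,a=[f[k] for k in 'pdKea']
W=cloud(d,K,e,a); z=W[...,2]
hsv=cv2.cvtColor(p,cv2.COLOR_RGB2HSV)
print('table z',np.median(z[150:180,340:360]),'tin z',z[215:220,362],z[200,300],z[248,300])
t=((z>.036)&(z<.06)).astype(np.uint8); b=((z>.018)&(z<.036)).astype(np.uint8)
for nm,m in(('tin',t),('bay',b)):
    n,l,s,c=cv2.connectedComponentsWithStats(m)
    for i in range(1,n):
        if s[i,4]>80 and 200<c[i][0]<500 and 100<c[i][1]<330:
            v,u=np.where(l==i); P=W[v,u]
            print(nm,s[i],c[i].round(),rectm(P),P[:,2].mean())
cv2.imwrite('pics/top0c.png',cv2.resize(cv2.cvtColor(p[170:270,250:430],cv2.COLOR_RGB2BGR),None,fx=4.4,fy=4.4,interpolation=cv2.INTER_CUBIC))
E
```

```text
table z 0.0003863460365728377 tin z [0.04571456 0.04693385 0.04461456 0.04586819 0.04380524] 0.015116406655936054 0.03173424167454886
tin [285 121  30  21 194] [301. 135.] ((730.1354370117188, 53.5548095703125), (30.731164932250977, 55.36129379272461), 11.441243171691895) 0.05042332275236535
tin [366 131  39  35 733] [385. 148.] ((715.1423950195312, -110.84823608398438), (66.16254425048828, 40.56816101074219), 61.19200897216797) 0.04545353283332502
tin [442 159  41  35 777] [462. 176.] ((673.435791015625, -258.3509216308594), (66.2233657836914, 40.80942153930664), 64.55548858642578) 0.0453706303757341
tin [208 205  32  37 182] [230. 229.] ((535.6609497070312, 167.14971923828125), (34.69046401977539, 67.31238555908203), 68.76177215576172) 0.04990043176624117
tin [351 208  26  38 789] [363. 226.] ((559.661376953125, -80.69205474853516), (40.085384368896484, 66.20062255859375), 86.56539916992188) 0.04553193649936911
tin [ 374  210   49   42 1626] [398. 231.] ((558.004150390625, -145.23214721679688), (83.35334777832031, 67.73771667480469), 87.06809997558594) 0.045605259553398975
tin [431
[... 419 characters left out ...]
858825684), 61.11505126953125) 0.02705411780453985
bay [438 162  34  34 145] [453. 184.] ((663.2285766601562, -244.92466735839844), (75.34739685058594, 31.56191635131836), 34.84551239013672) 0.026934500044243817
bay [ 259  186   81   72 1953] [292. 221.] ((560.693115234375, 38.2256965637207), (138.2151336669922, 122.52913665771484), 88.87925720214844) 0.029708844622971534
bay [429 264  26  43 111] [441. 286.] ((466.5111389160156, -229.14959716796875), (75.19923400878906, 32.130958557128906), 10.882218360900879) 0.02723816946081522
bay [ 253  288  141   51 2321] [312. 318.] ((390.2705078125, -24.16191864013672), (87.79083251953125, 248.54940795898438), 0.6827414631843567) 0.024128610571447454
```

View pics/top0c.png

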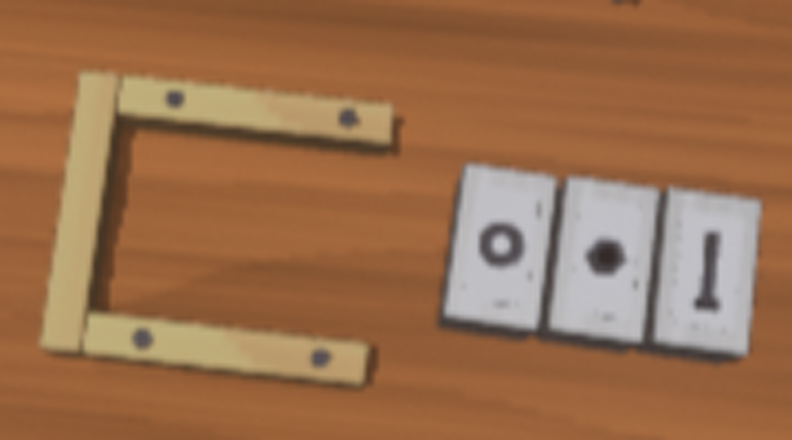

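Crop confirmed: washer (500,245), nut (605,257), bolt (708,272), with the washer's side facing the bay mouth. The plan is to come down behind the bolt tin with half-closed fingers and push along the bay's x, about 88.9° in world.

Request:
play_rows(motion=[{"dx": 0.08,"dy": -0.12,"az": -1,"grip": 0.6},{"dx": 0.08,"dy": -0.12,"az": -1,"grip": 0.6},{"dx": 0.08,"dy": -0.12,"az": -1,"grip": 0.6},{"dx": 0.08,"dy": -0.12,"az": -1,"grip": 0.6},{"dx": 0.08,"dy": -0.12,"az": -1,"grip": 0.6},{"dx": 0.08,"dy": -0.12,"az": -1,"grip": 0.6},{"dx": 0.08,"dy": -0.12,"az": -1,"grip": 0.6},{"dx": 0.08,"dy": -0.12,"az": -1,"grip": 0.6},{"dx": 0.08,"dy": -0.12,"az": -1,"grip": 0.6},{"dx": 0.08,"dy": -0.12,"az": -1,"grip": 0.6}])

```text
invalid input at $.motion[0]: expected keys dx, dy, dz, ax, ay, az, grip
```

Request:
play_rows(motion=[{"dx": 0.057,"dy": -0.12,"az": -1,"grip": 0.6},{"dx": 0.057,"dy": -0.12,"az": -1,"grip": 0.6},{"dx": 0.057,"dy": -0.12,"az": -1,"grip": 0.6},{"dx": 0.057,"dy": -0.12,"az": -1,"grip": 0.6},{"dx": 0.057,"dy": -0.12,"az": -1,"grip": 0.6},{"dx": 0.057,"dy": -0.12,"az": -0.64,"grip": 0.6},{"dx": 0.057,"dy": -0.12,"grip": 0.6},{"dx": 0.057,"dy": -0.12,"grip": 0.6},{"dx": 0.057,"dy": -0.12,"grip": 0.6},{"dx": 0.057,"dy": -0.12,"grip": 0.6}])

```text
invalid input at $.motion[0]: expected keys dx, dy, dz, ax, ay, az, grip
```

Request:
play_rows(motion=[{"dy": -0.12,"grip": 0.6},{"dy": -0.12,"grip": 0.6},{"dy": -0.12,"grip": 0.6},{"dy": -0.12,"grip": 0.6},{"dy": -0.12,"grip": 0.6},{"dy": -0.12,"grip": 0.6},{"dy": -0.12,"grip": 0.6},{"dy": -0.11,"grip": 0.6},{"grip": 0.6},{"grip": 0.6}])

```text
invalid input at $.motion[0]: expected keys dx, dy, dz, ax, ay, az, grip
```

Run:
```python
from h import *
s=arm.read_state(); print(s['ee_pos'],np.degrees(0),s['grip_width'],s['joints'],s['time_s'])
M=R.from_rotvec(s['orientation']).as_matrix(); print(M,np.degrees(np.arctan2(M[1,1],M[0,1])))
p,d,m=snap('wrist','w1')
K,e,a=m['camera_matrix'],m['eye'],m['attitude']
W=cloud(d,K,e,a); z=W[...,2]
for nm,lo,hi in(('tin',.037,.055),('bay',.02,.036)):
    n,l,st,c=cv2.connectedComponentsWithStats(((z>lo)&(z<hi)&(d>0)).astype(np.uint8))
    for i in range(1,n):
        if st[i,4]>300:
            v,u=np.where(l==i); print(nm,st[i],rectm(W[v,u]),np.median(W[v,u,2]))
```

```text
[0.21590757 0.61263434 0.20138203] 0.0 1.001510284911199 [-1.3312102   0.33381329  0.03987721  1.46614947 -0.01339507  1.34328993
 -0.05850653] 0.1
[[-9.43150734e-01  3.32365094e-01 -3.69372761e-04]
 [ 3.32365285e-01  9.43149781e-01 -1.34431448e-03]
 [-9.84293702e-05 -1.39065787e-03 -9.99999028e-01]] 70.58759038284433
```

View pics/w1.png

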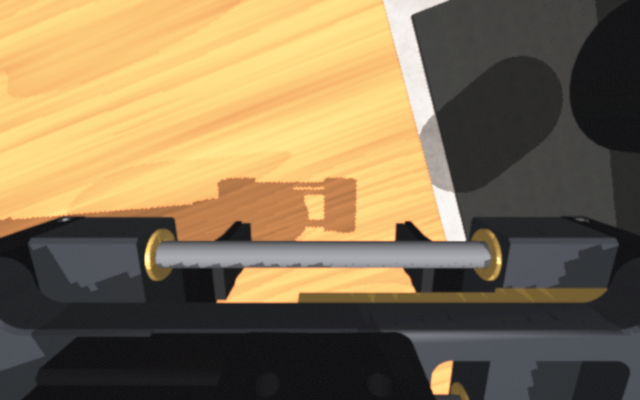

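All keys are required. The wrist picture only shows the fingers and the bench edge at the start pose. I'm resending the moves.

Request:
play_rows(motion=[{"dx": 0.08,"dy": -0.12,"dz": 0,"ax": 0,"ay": 0,"az": -1,"grip": 0.6},{"dx": 0.08,"dy": -0.12,"dz": 0,"ax": 0,"ay": 0,"az": -1,"grip": 0.6},{"dx": 0.08,"dy": -0.12,"dz": 0,"ax": 0,"ay": 0,"az": -1,"grip": 0.6},{"dx": 0.08,"dy": -0.12,"dz": 0,"ax": 0,"ay": 0,"az": -1,"grip": 0.6},{"dx": 0.08,"dy": -0.12,"dz": 0,"ax": 0,"ay": 0,"az": -1,"grip": 0.6},{"dx": 0.08,"dy": -0.12,"dz": 0,"ax": 0,"ay": 0,"az": -1,"grip": 0.6},{"dx": 0.08,"dy": -0.12,"dz": 0,"ax": 0,"ay": 0,"az": -1,"grip": 0.6},{"dx": 0.08,"dy": -0.12,"dz": 0,"ax": 0,"ay": 0,"az": -1,"grip": 0.6},{"dx": 0.08,"dy": -0.12,"dz": 0,"ax": 0,"ay": 0,"az": -1,"grip": 0.6},{"dx": 0.08,"dy": -0.12,"dz": 0,"ax": 0,"ay": 0,"az": -1,"grip": 0.6}])

```text
time_s: 0.98
ee_pos: [0.4166, 0.3113, 0.2021]
orientation: [-1.699, -2.642, 0.0]
wrist_force: [0.9, 1.7, 0.8]
grip_width: 0.419
gripper_force: 0.0
```

Request:
play_rows(motion=[{"dx": 0.057,"dy": -0.12,"dz": 0,"ax": 0,"ay": 0,"az": -1,"grip": 0.6},{"dx": 0.057,"dy": -0.12,"dz": 0,"ax": 0,"ay": 0,"az": -1,"grip": 0.6},{"dx": 0.057,"dy": -0.12,"dz": 0,"ax": 0,"ay": 0,"az": -1,"grip": 0.6},{"dx": 0.057,"dy": -0.12,"dz": 0,"ax": 0,"ay": 0,"az": -1,"grip": 0.6},{"dx": 0.057,"dy": -0.12,"dz": 0,"ax": 0,"ay": 0,"az": -1,"grip": 0.6},{"dx": 0.057,"dy": -0.12,"dz": 0,"ax": 0,"ay": 0,"az": -0.64,"grip": 0.6},{"dx": 0.057,"dy": -0.12,"dz": 0,"ax": 0,"ay": 0,"az": 0,"grip": 0.6},{"dx": 0.057,"dy": -0.12,"dz": 0,"ax": 0,"ay": 0,"az": 0,"grip": 0.6},{"dx": 0.057,"dy": -0.12,"dz": 0,"ax": 0,"ay": 0,"az": 0,"grip": 0.6},{"dx": 0.057,"dy": -0.12,"dz": 0,"ax": 0,"ay": 0,"az": 0,"grip": 0.6}])

```text
time_s: 1.82
ee_pos: [0.5588, 0.0115, 0.2022]
orientation: [-2.242, -2.2, -0.0]
wrist_force: [0.0, -0.1, 1.2]
grip_width: 0.397
gripper_force: 0.0
```

Request:
play_rows(motion=[{"dx": 0,"dy": -0.12,"dz": 0,"ax": 0,"ay": 0,"az": 0,"grip": 0.6},{"dx": 0,"dy": -0.12,"dz": 0,"ax": 0,"ay": 0,"az": 0,"grip": 0.6},{"dx": 0,"dy": -0.12,"dz": 0,"ax": 0,"ay": 0,"az": 0,"grip": 0.6},{"dx": 0,"dy": -0.12,"dz": 0,"ax": 0,"ay": 0,"az": 0,"grip": 0.6},{"dx": 0,"dy": -0.12,"dz": 0,"ax": 0,"ay": 0,"az": 0,"grip": 0.6},{"dx": 0,"dy": -0.12,"dz": 0,"ax": 0,"ay": 0,"az": 0,"grip": 0.6},{"dx": 0,"dy": -0.12,"dz": 0,"ax": 0,"ay": 0,"az": 0,"grip": 0.6},{"dx": 0,"dy": -0.11,"dz": 0,"ax": 0,"ay": 0,"az": 0,"grip": 0.6},{"dx": 0,"dy": 0,"dz": 0,"ax": 0,"ay": 0,"az": 0,"grip": 0.6},{"dx": 0,"dy": 0,"dz": 0,"ax": 0,"ay": 0,"az": 0,"grip": 0.6}])

```text
time_s: 2.65
ee_pos: [0.5577, -0.2264, 0.2019]
orientation: [-2.247, -2.196, 0.001]
wrist_force: [0.5, 0.3, -0.0]
grip_width: 0.402
gripper_force: 0.0
```

Run:
```python
from h import *
s=arm.read_state(); print(s['ee_pos'],s['grip_width'],s['joints'],s['time_s'])
M=R.from_rotvec(s['orientation']).as_matrix(); print(M.round(4),np.degrees(np.arctan2(M[1,1],M[0,1])))
p,d,m=snap('wrist','w2')
K,e,a=m['camera_matrix'],m['eye'],m['attitude']
W=cloud(d,K,e,a); z=W[...,2]
for nm,lo,hi in(('tin',.037,.055),('bay',.02,.036)):
    n,l,st,c=cv2.connectedComponentsWithStats(((z>lo)&(z<hi)&(d>0)).astype(np.uint8))
    for i in range(1,n):
        if st[i,4]>300:
            v,u=np.where(l==i); print(nm,st[i],rectm(W[v,u]),np.median(W[v,u,2]))
```

```text
[ 0.55774783 -0.22635559  0.20189051] 0.4022390891782665 [-0.31567861  0.28607657  0.77088974  1.6185076  -0.2034938   1.3206547
  0.46274615] 2.65
[[ 2.290e-02  9.997e-01 -8.000e-04]
 [ 9.997e-01 -2.290e-02 -6.000e-04]
 [-6.000e-04 -7.000e-04 -1.000e+00]] -1.310543749637189
tin [ 292   29   61   43 2461] ((560.3240966796875, -80.73724365234375), (40.511138916015625, 65.24544525146484), 86.59619140625) 0.04482318037126154
tin [ 430   39   64   73 2403] ((715.54931640625, -111.25984954833984), (66.13619995117188, 40.562068939208984), 61.74003219604492) 0.04463600056415379
tin [ 292   72   60   40 2194] ((558.78759765625, -124.076416015625), (40.18971633911133, 66.03890228271484), 86.58414459228516) 0.04482519649834579
tin [ 537  109  100  132 3192] ((874.7515258789062, -221.8647003173828), (112.98713684082031, 156.564697265625), 13.349113464355469) 0.044534785022443485
tin [ 293  113   58   36 1981] ((558.0419311523438, -166.51699829101562), (39.77840805053711, 65.90607452392578), 88.7270736694336) 0.044781157132133764
tin [ 223  170   60   49 1600] ((470.3791198730469, -245.90106201171875), (65.64028930664062, 40.02244567871094), 40.47246551513672) 0.04483227568502077
tin [ 390  175   55   45 1347] ((674.0006713867188, -257.77008056640625), (64.4310302734375, 40.5002555847168), 63.844032287597656) 0.04472052101141377
bay [ 157    0   34  121 2080] ((388.040283203125, -85.42744445800781), (22.311721801757812, 129.4530029296875), 0.7558837532997131) 0.0240419560123728
bay [425  40  36  73 339] ((715.1129150390625, -110.92416381835938), (66.51911163330078, 39.749168395996094), 61.21123504638672) 0.028333901705035636
bay [531 148  13  93 698] ((833.0800170898438, -256.1480407714844), (3.7266244888305664, 124.74713134765625), 5.709721088409424) 0.02703392970630955
```

View pics/w2.png

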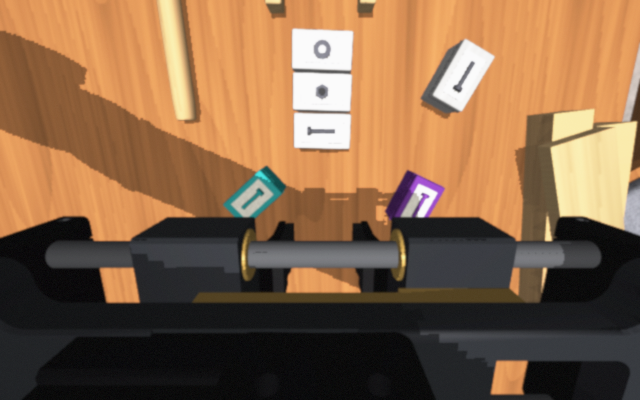

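The wrist view shows washer (322,50), nut (322,92) and bolt (322,131) in line ahead of the fingers. Turquoise (255,195) and purple (415,200) are clear to either side. Descending now.

Request:
play_rows(motion=[{"dx": 0,"dy": 0,"dz": -0.1,"ax": 0,"ay": 0,"az": 0,"grip": 0.6},{"dx": 0,"dy": 0,"dz": -0.1,"ax": 0,"ay": 0,"az": 0,"grip": 0.6},{"dx": 0,"dy": 0,"dz": -0.1,"ax": 0,"ay": 0,"az": 0,"grip": 0.6},{"dx": 0,"dy": 0,"dz": -0.1,"ax": 0,"ay": 0,"az": 0,"grip": 0.6},{"dx": 0,"dy": 0,"dz": -0.1,"ax": 0,"ay": 0,"az": 0,"grip": 0.6},{"dx": 0,"dy": 0,"dz": -0.1,"ax": 0,"ay": 0,"az": 0,"grip": 0.6},{"dx": 0,"dy": 0,"dz": -0.1,"ax": 0,"ay": 0,"az": 0,"grip": 0.6},{"dx": 0,"dy": 0,"dz": -0.06,"ax": 0,"ay": 0,"az": 0,"grip": 0.6},{"dx": 0,"dy": 0,"dz": 0,"ax": 0,"ay": 0,"az": 0,"grip": 0.6},{"dx": 0,"dy": 0,"dz": 0,"ax": 0,"ay": 0,"az": 0,"grip": 0.6}])

```text
time_s: 3.53
ee_pos: [0.5584, -0.2229, 0.0118]
orientation: [-2.24, -2.201, 0.001]
wrist_force: [-0.0, -0.3, 0.4]
grip_width: 0.402
gripper_force: 0.0
```

Request:
play_rows(motion=[{"dx": 0,"dy": 0.012,"dz": 0,"ax": 0,"ay": 0,"az": 0,"grip": 0.6},{"dx": 0,"dy": 0.012,"dz": 0,"ax": 0,"ay": 0,"az": 0,"grip": 0.6},{"dx": 0,"dy": 0.012,"dz": 0,"ax": 0,"ay": 0,"az": 0,"grip": 0.6},{"dx": 0,"dy": 0.012,"dz": 0,"ax": 0,"ay": 0,"az": 0,"grip": 0.6},{"dx": 0,"dy": 0.012,"dz": 0,"ax": 0,"ay": 0,"az": 0,"grip": 0.6},{"dx": 0,"dy": 0.012,"dz": 0,"ax": 0,"ay": 0,"az": 0,"grip": 0.6},{"dx": 0,"dy": 0.012,"dz": 0,"ax": 0,"ay": 0,"az": 0,"grip": 0.6},{"dx": 0,"dy": 0.012,"dz": 0,"ax": 0,"ay": 0,"az": 0,"grip": 0.6},{"dx": 0,"dy": 0.012,"dz": 0,"ax": 0,"ay": 0,"az": 0,"grip": 0.6},{"dx": 0,"dy": 0.012,"dz": 0,"ax": 0,"ay": 0,"az": 0,"grip": 0.6}])

```text
time_s: 4.37
ee_pos: [0.5587, -0.1947, 0.0123]
orientation: [2.242, 2.199, -0.0]
wrist_force: [0.2, -3.3, 1.1]
grip_width: 0.398
gripper_force: 1.7
```

Request:
play_rows(motion=[{"dx": 0,"dy": 0.016,"dz": 0,"ax": 0,"ay": 0,"az": 0,"grip": 0.6},{"dx": 0,"dy": 0.016,"dz": 0,"ax": 0,"ay": 0,"az": 0,"grip": 0.6},{"dx": 0,"dy": 0.016,"dz": 0,"ax": 0,"ay": 0,"az": 0,"grip": 0.6},{"dx": 0,"dy": 0.016,"dz": 0,"ax": 0,"ay": 0,"az": 0,"grip": 0.6},{"dx": 0,"dy": 0.016,"dz": 0,"ax": 0,"ay": 0,"az": 0,"grip": 0.6},{"dx": 0,"dy": 0.016,"dz": 0,"ax": 0,"ay": 0,"az": 0,"grip": 0.6}])

```text
time_s: 4.87
ee_pos: [0.5585, -0.1718, 0.0124]
orientation: [2.243, 2.197, -0.002]
wrist_force: [0.6, -6.3, 0.9]
grip_width: 0.402
gripper_force: 2.9
```

```bash
cat >> h.py <<'E'
def look(f):
    s=arm.read_state(); print(s['time_s'],s['ee_pos'],s['wrist_force'])
    for n in('top','wrist'):
        p,d,m=snap(n,f+n); W=cloud(d,m['camera_matrix'],m['eye'],m['attitude']); z=W[...,2]
        sat=cv2.cvtColor(p,cv2.COLOR_RGB2HSV)[...,1]
        roi=(d>0)&(abs(W[...,0]-.56)<.075)&(abs(W[...,1]+.05)<.17)
        for nm,mk in(('tin',(z>.038)&(z<.055)&(sat<60)),('bay',(z>.022)&(z<.037)&(sat>50))):
            k,l,st,c=cv2.connectedComponentsWithStats((mk&roi).astype(np.uint8))
            for i in range(1,k):
                if st[i,4]>250:
                    v,u=np.where(l==i); r=rectm(W[v,u]); print(n,nm,st[i],np.round(r[0],1),np.round(r[1],1),round(r[2],1),'y',(W[v,u,1].min()*1000).round(1),(W[v,u,1].max()*1000).round(1))
E
python3 -c "
from h import *
look('a')"
```

```text
4.8667 [ 0.55846882 -0.17182571  0.01242407] [ 0.64110179 -6.25267285  0.88158407]
top tin [ 341  207   63   43 2115] [558.5 -96.5] [110.9  66.4] 88.2 y -152.3 -40.9
top bay [ 259  186   81   72 1874] [560.8  38.1] [137.9 122.7] 88.9 y -31.9 107.7
wrist tin [  250     0   141   241 29457] [ 558.8 -108.3] [120.3  66.1] 88.4 y -168.5 -47.6
```

The gaps have closed and the block is aligned: 88.2° against the bay's 88.9°, centred within 1 mm, with its front 10 mm from the mouth. I'll push on.

Request:
play_rows(motion=[{"dx": 0.0004,"dy": 0.02,"dz": 0,"ax": 0,"ay": 0,"az": 0,"grip": 0.6},{"dx": 0.0004,"dy": 0.02,"dz": 0,"ax": 0,"ay": 0,"az": 0,"grip": 0.6},{"dx": 0.0004,"dy": 0.02,"dz": 0,"ax": 0,"ay": 0,"az": 0,"grip": 0.6},{"dx": 0.0004,"dy": 0.02,"dz": 0,"ax": 0,"ay": 0,"az": 0,"grip": 0.6},{"dx": 0.0004,"dy": 0.02,"dz": 0,"ax": 0,"ay": 0,"az": 0,"grip": 0.6},{"dx": 0.0004,"dy": 0.02,"dz": 0,"ax": 0,"ay": 0,"az": 0,"grip": 0.6},{"dx": 0.0004,"dy": 0.02,"dz": 0,"ax": 0,"ay": 0,"az": 0,"grip": 0.6},{"dx": 0.0004,"dy": 0.02,"dz": 0,"ax": 0,"ay": 0,"az": 0,"grip": 0.6},{"dx": 0.0004,"dy": 0.02,"dz": 0,"ax": 0,"ay": 0,"az": 0,"grip": 0.6},{"dx": 0.0004,"dy": 0.016,"dz": 0,"ax": 0,"ay": 0,"az": 0,"grip": 0.6}])

```text
time_s: 5.8
ee_pos: [0.5594, -0.1223, 0.0122]
orientation: [2.243, 2.198, -0.001]
wrist_force: [0.0, -5.9, 0.7]
grip_width: 0.402
gripper_force: 2.9
```

```bash
python3 -c "
from h import *
look('b')"
```

```text
5.8 [ 0.55937617 -0.12234145  0.01224663] [ 0.04123345 -5.89150377  0.73555997]
top tin [ 314  204   52   40 1530] [559.9 -36.2] [88.9 66.5] 88.6 y -81.4 8.5
top bay [ 259  186   81   72 1873] [560.7  38.1] [138.  122.7] 88.9 y -31.9 107.8
wrist tin [  250     0   141   241 29498] [559.7 -59. ] [120.2  66.3] 88.6 y -119.4 1.8
wrist bay [ 200    0   43   81 2755] [508.  -10.2] [39.6 18.7] 88.5 y -30.1 9.3
wrist bay [ 395    0   43   81 2724] [611.6 -12.3] [39.5 18.6] 88.8 y -32.1 7.7
```

Request:
play_rows(motion=[{"dx": 0.0004,"dy": 0.02,"dz": 0,"ax": 0,"ay": 0,"az": 0,"grip": 0.6},{"dx": 0.0004,"dy": 0.02,"dz": 0,"ax": 0,"ay": 0,"az": 0,"grip": 0.6},{"dx": 0.0004,"dy": 0.02,"dz": 0,"ax": 0,"ay": 0,"az": 0,"grip": 0.6},{"dx": 0.0004,"dy": 0.02,"dz": 0,"ax": 0,"ay": 0,"az": 0,"grip": 0.6},{"dx": 0.0004,"dy": 0.02,"dz": 0,"ax": 0,"ay": 0,"az": 0,"grip": 0.6},{"dx": 0.0004,"dy": 0.02,"dz": 0,"ax": 0,"ay": 0,"az": 0,"grip": 0.6},{"dx": 0.0004,"dy": 0.02,"dz": 0,"ax": 0,"ay": 0,"az": 0,"grip": 0.6},{"dx": 0.0004,"dy": 0.02,"dz": 0,"ax": 0,"ay": 0,"az": 0,"grip": 0.6},{"dx": 0.0004,"dy": 0.02,"dz": 0,"ax": 0,"ay": 0,"az": 0,"grip": 0.6},{"dx": 0.0004,"dy": 0.02,"dz": 0,"ax": 0,"ay": 0,"az": 0,"grip": 0.6}])

```text
time_s: 6.73
ee_pos: [0.5604, -0.0725, 0.0122]
orientation: [2.243, 2.198, -0.001]
wrist_force: [-0.8, -5.6, 1.2]
grip_width: 0.4
gripper_force: 3.1
```

Request:
play_rows(motion=[{"dx": 0.0004,"dy": 0.02,"dz": 0,"ax": 0,"ay": 0,"az": 0,"grip": 0.6},{"dx": 0.0004,"dy": 0.02,"dz": 0,"ax": 0,"ay": 0,"az": 0,"grip": 0.6},{"dx": 0.0004,"dy": 0.016,"dz": 0,"ax": 0,"ay": 0,"az": 0,"grip": 0.6},{"dx": 0.0004,"dy": 0.012,"dz": 0,"ax": 0,"ay": 0,"az": 0,"grip": 0.6},{"dx": 0,"dy": 0.01,"dz": 0,"ax": 0,"ay": 0,"az": 0,"grip": 0.6},{"dx": 0,"dy": 0.01,"dz": 0,"ax": 0,"ay": 0,"az": 0,"grip": 0.6}])

```text
time_s: 7.23
ee_pos: [0.5608, -0.0506, 0.0122]
orientation: [2.243, 2.198, -0.001]
wrist_force: [0.8, -6.5, 1.1]
grip_width: 0.4
gripper_force: 3.1
```

```bash
python3 -c "
from h import *
look('c')"
```

```text
7.2333 [ 0.56079809 -0.05063195  0.01222065] [ 0.79908776 -6.53720822  1.07903257]
top bay [259 186  33  63 641] [562.4  84.8] [ 45.2 119.7] 88.5 y 60.7 108.4
wrist tin [  250     0   141   241 29554] [560.8  12.3] [120.5  66.6] 88.3 y -47.8 73.0
wrist bay [ 200    0   51  205 6823] [508.7  26. ] [110.6  18.8] 88.6 y -29.3 81.1
wrist bay [ 389    0   49  205 6776] [612.4  23.7] [109.8  18.7] 88.9 y -31.2 78.7
```

Request:
play_rows(motion=[{"dx": 0,"dy": 0.01,"dz": 0,"ax": 0,"ay": 0,"az": 0,"grip": 0.6},{"dx": 0,"dy": 0.008,"dz": 0,"ax": 0,"ay": 0,"az": 0,"grip": 0.6},{"dx": 0,"dy": 0.006,"dz": 0,"ax": 0,"ay": 0,"az": 0,"grip": 0.6},{"dx": 0,"dy": 0.004,"dz": 0,"ax": 0,"ay": 0,"az": 0,"grip": 0.6}])

```text
time_s: 7.67
ee_pos: [0.5608, -0.0435, 0.0122]
orientation: [2.243, 2.199, -0.001]
wrist_force: [-0.5, -5.4, 2.1]
grip_width: 0.398
gripper_force: 3.2
```

Request:
play_rows(motion=[{"dx": 0,"dy": 0.003,"dz": 0,"ax": 0,"ay": 0,"az": 0,"grip": 0.6},{"dx": 0,"dy": 0.003,"dz": 0,"ax": 0,"ay": 0,"az": 0,"grip": 0.6}])

```text
time_s: 7.83
ee_pos: [0.5608, -0.0422, 0.0122]
orientation: [2.243, 2.198, -0.001]
wrist_force: [0.5, -5.3, 1.5]
grip_width: 0.403
gripper_force: 3.2
```

Request:
play_rows(motion=[{"dx": 0,"dy": 0.003,"dz": 0,"ax": 0,"ay": 0,"az": 0,"grip": 0.6},{"dx": 0,"dy": 0.002,"dz": 0,"ax": 0,"ay": 0,"az": 0,"grip": 0.6}])

```text
time_s: 8.0
ee_pos: [0.5608, -0.0414, 0.0122]
orientation: [2.243, 2.198, -0.002]
wrist_force: [0.1, -8.7, 0.3]
grip_width: 0.402
gripper_force: 4.5
```

Request:
play_rows(motion=[{"dx": 0,"dy": 0.002,"dz": 0,"ax": 0,"ay": 0,"az": 0,"grip": 0.6},{"dx": 0,"dy": 0.002,"dz": 0,"ax": 0,"ay": 0,"az": 0,"grip": 0.6}])

```text
time_s: 8.17
ee_pos: [0.5608, -0.0413, 0.0123]
orientation: [2.243, 2.197, -0.003]
wrist_force: [0.4, -12.0, 0.4]
grip_width: 0.398
gripper_force: 5.8
```

Request:
play_rows(motion=[{"dx": 0,"dy": 0.003,"dz": 0,"ax": 0,"ay": 0,"az": 0,"grip": 0.6},{"dx": 0,"dy": 0,"dz": 0,"ax": 0,"ay": 0,"az": 0,"grip": 0.6}])

```text
time_s: 8.33
ee_pos: [0.5608, -0.0414, 0.0123]
orientation: [2.244, 2.195, -0.003]
wrist_force: [0.4, -12.5, 0.5]
grip_width: 0.4
gripper_force: 6.2
```

Run:
```python
from h import *
look('d')
p=cv2.imread('pics/dwrist.png'); cv2.imwrite('pics/dw.png',p)
```

```text
8.3333 [ 0.5608299  -0.04140531  0.01226952] [  0.44969055 -12.48426169   0.50758219]
wrist tin [  249     0   142   241 29543] [560.9  21.1] [120.3  66.4] 88.2 y -39.2 81.7
wrist bay [ 199    0   53  217 7235] [508.5  30. ] [117.6  19. ] 88.7 y -29.0 88.7
wrist bay [ 388    0   50  218 7173] [612.5  28.2] [117.8  18.6] 88.9 y -30.5 87.2
```

View pics/dw.png

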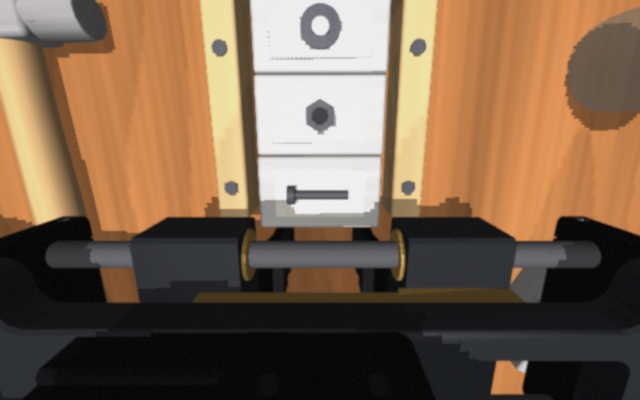

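The wrist view shows washer (320,27), nut (320,115) and bolt (318,195) inside the side battens. The bolt's rear edge is at the batten ends (v≈212), and the push force rose to 12.5 N with no further motion, so the row is seated. I'll back off, lift and check.

Request:
play_rows(motion=[{"dx": 0,"dy": -0.01,"dz": 0,"ax": 0,"ay": 0,"az": 0,"grip": 0.6},{"dx": 0,"dy": -0.03,"dz": 0,"ax": 0,"ay": 0,"az": 0,"grip": 0.6},{"dx": 0,"dy": -0.06,"dz": 0,"ax": 0,"ay": 0,"az": 0,"grip": 0.6},{"dx": 0,"dy": -0.08,"dz": 0,"ax": 0,"ay": 0,"az": 0,"grip": 0.6},{"dx": 0,"dy": -0.08,"dz": 0.08,"ax": 0,"ay": 0,"az": 0,"grip": 0.6},{"dx": 0,"dy": -0.08,"dz": 0.1,"ax": 0,"ay": 0,"az": 0,"grip": 0.6},{"dx": 0,"dy": -0.1,"dz": 0.12,"ax": 0,"ay": 0,"az": 0,"grip": 0.6},{"dx": 0,"dy": -0.1,"dz": 0.12,"ax": 0,"ay": 0,"az": 0,"grip": 0.6},{"dx": 0,"dy": -0.1,"dz": 0.12,"ax": 0,"ay": 0,"az": 0,"grip": 0.6},{"dx": 0,"dy": -0.1,"dz": 0.1,"ax": 0,"ay": 0,"az": 0,"grip": 0.6}])

```text
time_s: 9.27
ee_pos: [0.561, -0.2237, 0.1744]
orientation: [2.242, 2.201, 0.003]
wrist_force: [0.4, 0.4, -0.6]
grip_width: 0.4
gripper_force: 0.0
```

Request:
play_rows(motion=[{"dx": 0,"dy": -0.1,"dz": 0.1,"ax": 0,"ay": 0,"az": 0,"grip": 0.6},{"dx": 0,"dy": -0.1,"dz": 0,"ax": 0,"ay": 0,"az": 0,"grip": 0.6},{"dx": 0,"dy": 0,"dz": 0,"ax": 0,"ay": 0,"az": 0,"grip": 0.6},{"dx": 0,"dy": 0,"dz": 0,"ax": 0,"ay": 0,"az": 0,"grip": 0.6}])

```text
time_s: 9.6
ee_pos: [0.5604, -0.2741, 0.197]
orientation: [-2.245, -2.197, -0.0]
wrist_force: [0.2, 0.6, -0.2]
grip_width: 0.403
gripper_force: 0.0
```

Run:
```python
from h import *
look('e')
p=cv2.imread('pics/etop.png'); q=cv2.imread('pics/ewrist.png')
cv2.imwrite('pics/ev.png',np.vstack([cv2.resize(p[170:270,240:400],(480,300),interpolation=cv2.INTER_CUBIC),cv2.resize(q[:200,160:480],(480,300))]))
```

```text
9.6 [ 0.56036834 -0.2741323   0.19703885] [ 0.24686997  0.5894156  -0.20289654]
top tin [ 270  199   68   43 2311] [560.8  29.1] [119.9  66.7] 88.6 y -31.0 89.3
top bay [ 259  186   81   72 1805] [560.7  38.2] [138.2 122.4] 88.8 y -31.9 108.4
```

View pics/ev.png

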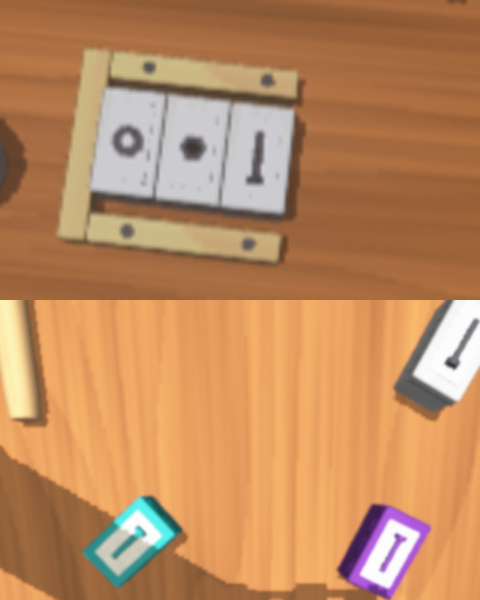

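The row is home. In the crop the washer (127,140) stands against the back batten, the nut is at (192,148), and the bolt (257,158) is level with the open end. Measured y is -31 to 89 mm at 88.6°, against the bay's 88.8°. Handing in.

```bash
python3 -c "
from station import arm
print(arm.close_job())"
```

```text
the job is handed in; nothing more can be done
None
```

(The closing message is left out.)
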